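# Repack the toy rescue set into its tray

### The job

Children have been playing with the rescue set on the shop counter: put the fire engine, the ambulance, the police car and the tow truck (the four with a light bar on the roof) back into the set tray, each in the bay of its own colour, standing on its wheels flat on the bay floor, nose at either end. Set them down, do not drop them. The plain red lorry and the plain white van are other stock: leave them where they are.

Things in the scene. Friction and masses are not known exactly. Their poses are not given: they have to be found in the camera images.
- fire_engine: Toy fire engine, red, with a silver ladder lying along its roof and a blue light bar across its cab roof; 120 mm long, 46 mm wide, 52 mm high, 0.12-0.26 kg. Its length is along its x, nose to +x; sides upright, 46 mm apart from 9 to 28 mm up or higher. Origin: middle of length and width, at the wheels' underside (z = 0 on the counter). Wheels are fixed: it does not roll.
- ambulance: Toy ambulance, white, with two broad green bands across its roof, green side stripes and a blue light bar; short bonnet at the nose; 116 mm long, 46 mm wide, 58 mm high, 0.12-0.26 kg. Its length is along its x, nose to +x; sides upright, 46 mm apart from 9 to 28 mm up or higher. Origin: middle of length and width, at the wheels' underside (z = 0 on the counter). Wheels are fixed: it does not roll.
- police_car: Toy police car, a blue saloon, white roof and doors, blue light bar; 114 mm long, 46 mm wide, 50 mm high, 0.12-0.26 kg. Cabin (above 29 mm) 42 mm wide. Its length is along its x, nose to +x; sides upright, 46 mm apart from 9 to 28 mm up or higher. Origin: middle of length and width, at the wheels' underside (z = 0 on the counter). Wheels are fixed: it does not roll.
- tow_truck: Toy tow truck, yellow, with an orange light bar on its cab, and a black boom rising towards the tail over its dark rear deck; 120 mm long, 46 mm wide, 54 mm high, 0.12-0.26 kg. Its length is along its x, nose to +x; sides upright, 46 mm apart from 9 to 28 mm up or higher. Origin: middle of length and width, at the wheels' underside (z = 0 on the counter). Wheels are fixed: it does not roll.
- red_lorry: Toy delivery lorry, all red with a plain flat roof, no ladder and no light bar: not one of the set. 118 mm long, 46 mm wide, 48 mm high. Origin at the middle of its length and width at the wheels' underside; nose to its +x.
- white_van: Toy van, all white with a plain roof, no bands and no light bar: not one of the set. 114 mm long, 46 mm wide, 46 mm high. Origin at the middle of its length and width at the wheels' underside; nose to its +x.
- red_bay: Red shallow bay for the fire engine; one of four set two by two in a fixed grey tray, centres 150 mm apart lengthways, 92 mm sideways; which colour lies where varies. Inside 136 mm (its x) by 62 mm (its y); walls 3 mm thick, 8 mm above its floor, nothing of the tray is higher. Origin: centre of its floor, 7 mm above the counter; z up.
- white_bay: White shallow bay for the ambulance; one of four set two by two in a fixed grey tray, centres 150 mm apart lengthways, 92 mm sideways; which colour lies where varies. Inside 136 mm (its x) by 62 mm (its y); walls 3 mm thick, 8 mm above its floor, nothing of the tray is higher. Origin: centre of its floor, 7 mm above the counter; z up.
- blue_bay: Blue shallow bay for the police car; one of four set two by two in a fixed grey tray, centres 150 mm apart lengthways, 92 mm sideways; which colour lies where varies. Inside 136 mm (its x) by 62 mm (its y); walls 3 mm thick, 8 mm above its floor, nothing of the tray is higher. Origin: centre of its floor, 7 mm above the counter; z up.
- yellow_bay: Yellow shallow bay for the tow truck; one of four set two by two in a fixed grey tray, centres 150 mm apart lengthways, 92 mm sideways; which colour lies where varies. Inside 136 mm (its x) by 62 mm (its y); walls 3 mm thick, 8 mm above its floor, nothing of the tray is higher. Origin: centre of its floor, 7 mm above the counter; z up.

How it is judged:
At the end, for the whole second after the job is handed in: Fire engine in red bay, ambulance in white, police car in blue, tow truck in yellow: each within 13 mm of the bay centre along and across, wheels within 4 mm of its floor, upright within 0.08 rad, at rest; plain red lorry and white van within 20 mm of their start (x of fire_engine in the frame of red_bay between -0.013 and 0.013 m and y of fire_engine in the frame of red_bay between -0.013 and 0.013 m and z of fire_engine in the frame of red_bay between -0.003 and 0.004 m and angle between each of fire_engine, ambulance, police_car, tow_truck's own z axis and vertical below 0.08 rad and linear speed of each of fire_engine, ambulance, police_car, tow_truck below 0.02 m/s and angular speed of each of fire_engine, ambulance, police_car, tow_truck below 0.2 rad/s and x of ambulance in the frame of white_bay between -0.013 and 0.013 m and y of ambulance in the frame of white_bay between -0.013 and 0.013 m and z of ambulance in the frame of white_bay between -0.003 and 0.004 m and x of police_car in the frame of blue_bay between -0.013 and 0.013 m and y of police_car in the frame of blue_bay between -0.013 and 0.013 m and z of police_car in the frame of blue_bay between -0.003 and 0.004 m and x of tow_truck in the frame of yellow_bay between -0.013 and 0.013 m and y of tow_truck in the frame of yellow_bay between -0.013 and 0.013 m and z of tow_truck in the frame of yellow_bay between -0.003 and 0.004 m and distance of each of red_lorry, white_van from where it was at the start of the episode below 0.02 m); the robot touches nothing.
It fails at once if the plain red lorry, which is not part of the set, is shifted by more than 20 mm (distance of red_lorry from where it was at the start of the episode above 0.02 m).
It fails at once if the plain white van, which is not part of the set, is shifted by more than 20 mm (distance of white_van from where it was at the start of the episode above 0.02 m).
It fails at once if a vehicle of the set is dropped (falls freely by more than about 2 cm) ((linear speed of fire_engine above 0.65 m/s and contact force between the fingers and fire_engine below 0.05 N) or (linear speed of ambulance above 0.65 m/s and contact force between the fingers and ambulance below 0.05 N) or (linear speed of police_car above 0.65 m/s and contact force between the fingers and police_car below 0.05 N) or (linear speed of tow_truck above 0.65 m/s and contact force between the fingers and tow_truck below 0.05 N)).
It also fails if it takes over 109 s, if anything falls off the work surface, if the arm or the gripper's body presses on something with over 40 N, if the wrist force passes 120 N, or if a joint passes its speed limit or range.

### The arm

A 7-joint arm with a two-finger parallel gripper is mounted at the origin on the work surface. World frame = base frame: x ahead of the robot, y to its left, z up, the work surface at z = 0. Lengths are in m, angles in rad, forces in N, time in s.
With the tool pointing down it reaches from about 0.425 to 0.825 m from the base axis. Payload 3.6 kg.
Tool frame: the origin (TCP) lies midway between the tips of the shut fingers; the grasp point (between the pads) lies behind it (bot.grasp_offset is the z of the grasp point in the tool frame, in m); z points along the fingers, y is the line along which they close (so a half turn about z gives the same grasp; the last joint's range is limited). The gripper opens to 85 mm and grips with 20 to 120 N. Pads are 22 mm wide; open, the fingers measure 114 mm over their backs; the gripper's body (76 mm by 85 mm) begins 54 mm behind the grasp point. The pads swing forward as they close: fully open they stand 13 mm farther back than shut.
Start: joints at [1.302, 0.615, -0.013, 1.423, 0.008, 1.103, -0.04], TCP at [0.156, -0.631, 0.231] pointing down, gripper open.
Joint ranges: [-3.12, 3.12], [-0.3, 2.06], [-1.34, 1.32], [0.26, 2.42], [-1.36, 4.5], [0.01, 1.98], [-2.84, 2.84]. Speed limits (rad/s): [2.79, 2.79, 3.14, 3.14, 3.14, 3.14, 3.14].

### API

Orientations are given as [roll, pitch, yaw] about the fixed x, y, z axes, in that order (R = Rz(yaw) Ry(pitch) Rx(roll)).
In Python, from plant import bot gives the robot as it stands.
- The arm moves only by the tool servo_tool, never from a script. Its argument "series" is one flat list of numbers, 7 for each row, row after row: the shift along the tool's x, y, z scaled (see below), then the turn, a rotation vector about the tool's x, y, z scaled (see below), then the opening, from -1 (shut) to 1 (fully open). In form: [x, y, z, wx, wy, wz, grip, x, y, z, wx, wy, wz, grip, ...]. A call has 1 to 20 rows; each row shifts and turns the commanded pose from where the row before left it, along the tool's axes as they then stand; what a row does not reach is not made up. The controller multiplies each number of a shift by 0.04 m and each number of a turn by 5 degrees. A row lasts 1/10 s, in which the tool goes at most 50 mm and 8.59 degrees, less where a joint would pass 70% of its speed; a pose out of reach is approached as far as the arm can. A call with a number of a shift or a turn outside -1 to 1 is refused whole. A call with a gripper value outside its range is refused whole. The fingers move at their own pace and stop on an object; "force" is the grip in N (left out, the last holds). Time passes only in rows, so rows that do not move let the fingers close. It gives the time, the measured TCP pose, the force, the opening and the grip force at its end, in the units of the state.
- bot.observe(): the state, without advancing time (a new reading comes with each control period).
- bot.read_camera(name): name is "scene" or "side" or "wrist"; returns the picture (480x640x3 uint8, red, green, blue); there is no depth.
- bot.get_calibration(name): a dict with "camera_matrix" (3x3 intrinsics, pixels), "origin" and "attitude" of the camera in the world. Camera axes: x right, y up, looking along -z (the intrinsics and any distortion apply to the point x, -y, -z); pixel columns grow to the right and rows downward; lengths in m; the calibration is good to about 2 mm. A picture is of the moment at which its call begins: read the wrist's pose just before it. get_calibration takes no time and is no camera call; for the wrist camera it gives the pose at the moment of the call.
- bot.sign_off(): hands the job in; it is judged then, once.
Trained networks look in the newest picture that a camera, given by its name, has taken for a name from the list of things; names that differ only in an ending like _2 or _b are one class to them, and where a whole thing is asked for, a point or a joint stands for the part that bears it (a point fixed in the world has none). Each returns a list of dicts, best first, with "p" (0 to 1); they miss things now and then, are a little off and sometimes report something else, mostly with a low value. They report only what shows in the picture. A call takes as long as a camera call.
- bot.spot_in(camera, name): "centre" ([column, row] as shares, 0 to 1, of the picture: columns of its width, rows of its height, amid what is visible of it).
The state is a dict: "clock": time; "joint_pos": joint angles; "qvel": joint speeds; "joint_torque": joint torques, N m; "tool_pos": TCP position; "ee_rot": TCP orientation; "force": force on the tool from outside, world axes, zero at the start; "torque": the same for the moment, N m; "width": finger opening in m; "finger_force": force on a finger pad.
Only numpy, scipy, OpenCV 4.12 (cv2) and the standard library are available. Lean on these libraries where they do the work, as an engineer would, in place of code of your own. Each camera call takes 0.05 s, during which the arm holds its last target. There are 200 camera calls.

## Working session

There is one attempt and no reset: what is moved stays moved. The work goes in short steps, Python scripts to look and compute and a tool call to move; the robot and the scene stay as the last step left them, time stands still between calls to the robot, and variables do not carry over. Pictures are saved under pics/ and viewed, at most 16 in all, crops included, and the job is handed in when it is done.

Besides the shell and the picture viewer there is one more tool, called after "Request:" as a command line: name --argument value ..., lists and objects as JSON in quotes. servo_tool: Moves the arm, as the interface text tells. Its arguments: {"type":"object","properties":{"series":{"type":"array"},"force":{"type":"number"}},"required":["series"]}

```bash
mkdir -p pics; ls; python3 - <<'E'
from plant import bot
import cv2,numpy as np
s=bot.observe();print(s['clock'],s['tool_pos'],s['ee_rot'],bot.grasp_offset,s['width'])
for c in ['scene','side']:
    im=bot.read_camera(c);cv2.imwrite(f'pics/{c}0.png',im[:,:,::-1])
    print(c,bot.get_calibration(c))
    for n in ['fire_engine','ambulance','police_car','tow_truck','red_lorry','white_van','red_bay','white_bay','blue_bay','yellow_bay']:
        print(n,[(round(d['p'],2),int(d['centre'][0]*640),int(d['centre'][1]*480)) for d in bot.spot_in(c,n)][:3])
E
```

```text
pics
0.0 [ 0.15549045 -0.6303299   0.23013358] [-3.13898704e+00  1.56560034e-05  2.41877879e-01] -0.0187 0.08547022132591707
scene {'camera_matrix': array([[486.57278787,   0.        , 318.40218826],
       [  0.        , 486.57278787, 239.76463252],
       [  0.        ,   0.        ,   1.        ]]), 'origin': array([1.02075591, 0.85432004, 0.81142686]), 'attitude': array([0.91057442, 0.00892037, 2.60025751])}
fire_engine []
ambulance [(0.62, 340, 327), (0.3, 255, 170)]
police_car [(0.83, 304, 190)]
tow_truck [(0.74, 238, 207)]
red_lorry [(0.97, 419, 288)]
white_van [(0.79, 255, 170)]
red_bay [(0.73, 313, 227)]
white_bay [(0.64, 261, 241)]
blue_bay [(0.82, 324, 248)]
yellow_bay [(0.71, 269, 261)]
side {'camera_matrix': array([[624.05048204,   0.        , 318.45522256],
       [  0.        , 624.05048204, 252.45047287],
       [  0.        ,   0.        ,   1.        ]]), 'origin': array([0.15173492, 1.07540651, 0.74854303]), 'attitude': array([ 1.01496806e+00,  1.91170883e-03, -2.79059709e+00])}
fire_engine [(0.67, 268, 398), (0.24, 408, 218)]
ambulance [(0.95, 228, 322), (0.29, 409, 220)]
police_car [(0.79, 409, 218)]
tow_truck [(0.63, 323, 201)]
red_lorry [(0.56, 344, 344)]
white_van [(0.84, 390, 181)]
red_bay [(0.79, 357, 250)]
white_bay [(0.59, 297, 231)]
blue_bay [(0.82, 342, 269), (0.75, 406, 216)]
yellow_bay [(0.74, 278, 254), (0.59, 266, 397)]
```

View pics/scene0.png

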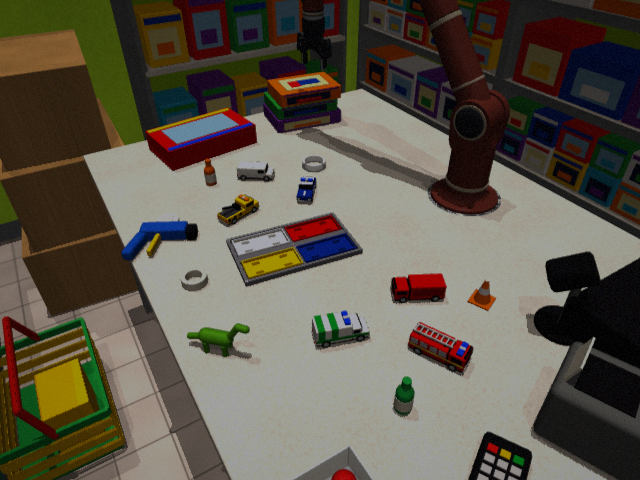

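View pics/side0.png

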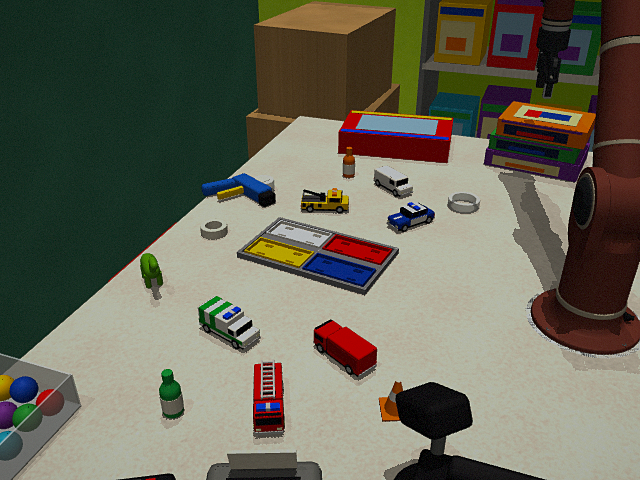

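The scene view shows the tray at about (295,248): white is far left, red far right, yellow near left and blue near right. The tow truck is at (238,207), police car (305,190), ambulance (340,327), and the fire engine (440,345), which the network missed. The plain lorry is at (419,288) and the plain van at (255,170). The side view agrees, with the fire engine at (268,398).

```bash
cat > h.py <<'E'
from plant import bot
import cv2,numpy as np
from scipy.spatial.transform import Rotation as R
def cam(c): 
    k=bot.get_calibration(c); return k['camera_matrix'],np.array(k['origin']),R.from_euler('xyz',k['attitude']).as_matrix()
def onplane(C,uv,z):
    K,o,M=C; d=M@(np.linalg.inv(K)@[uv[0],uv[1],1]*[1,-1,-1]); return o+d*(z-o[2])/d[2]
def proj(C,P):
    K,o,M=C; p=(M.T@(np.atleast_2d(P)-o).T).T*[1,-1,-1]; p=p@K.T; return p[:,:2]/p[:,2:]
E
python3 - <<'E'
from h import *
np.set_printoptions(precision=4,suppress=True)
S,D=cam('scene'),cam('side')
print('tray');
for a in [(227,243),(335,215),(361,249),(246,282)]: print(onplane(S,a,.013)[:2])
print()
for a in [(237,254),(283,218),(398,254),(365,292)]: print(onplane(D,a,.013)[:2])
for n,a,b in [('wb',(261,241),(297,231)),('rb',(313,227),(357,250)),('bb',(327,248),(342,269)),('yb',(271,263),(278,254))]: print(n,onplane(S,a,.007)[:2],onplane(D,b,.007)[:2])
for n,a,b in [('fire',(440,345),(268,397)),('amb',(340,327),(228,322)),('pol',(305,190),(409,217)),('tow',(238,207),(323,201)),('lorry',(419,288),(344,346)),('van',(255,171),(391,181))]: print(n,onplane(S,a,.027)[:2],onplane(D,b,.027)[:2])
s=bot.observe();W=cam('wrist');T=R.from_euler('xyz',s['ee_rot']).as_matrix()
print('wrist',W[0],T.T@(W[1]-s['tool_pos']),T.T@W[2])
E
```

```text
tray
[ 0.7112 -0.1463]
[ 0.397  -0.1047]
[0.4226 0.0614]
[0.7311 0.02  ]

[0.7284 0.0319]
[ 0.697  -0.1568]
[ 0.3917 -0.0903]
[0.4193 0.0744]
wb [ 0.6273 -0.1138] [ 0.645  -0.1187]
rb [ 0.4759 -0.095 ] [ 0.4851 -0.0848]
bb [0.492 0.005] [0.4925 0.0011]
yb [ 0.6453 -0.018 ] [ 0.6466 -0.008 ]
fire [0.4752 0.4173] [0.4778 0.4232]
amb [0.6234 0.2693] [0.6263 0.2725]
pol [ 0.4141 -0.2471] [ 0.4029 -0.2414]
tow [ 0.6242 -0.2691] [ 0.6263 -0.2502]
lorry [0.4013 0.2644] [0.4024 0.2636]
van [ 0.4939 -0.4319] [ 0.4943 -0.4228]
wrist [[341.2392   0.     319.6946]
 [  0.     341.2392 242.4908]
 [  0.       0.       1.    ]] [ 0.077   0.0015 -0.1433] [[ 0.0001  0.9528  0.3035]
 [ 1.      0.     -0.0004]
 [-0.0004  0.3035 -0.9528]]
```

```bash
cat >> h.py <<'E'
def plan(wps,grip,s=None,start=None):
    """wps: list of (x,y,z,yaw,nrows,grip); prints rows in servo units. yaw: tool x axis heading"""
    s=bot.observe()
    M=R.from_euler('xyz',s['ee_rot']); p=np.array(s['tool_pos'])
    out=[]
    for x,y,z,yaw,n,g in wps:
        tgtM=R.from_euler('xyz',[np.pi,0,yaw])
        for i in range(n):
            f=1/(n-i)
            rv=(M.inv()*tgtM).as_rotvec()*f
            dv=M.inv().apply(np.array([x,y,z])-p)*f
            u=np.round(np.r_[dv/.04,np.degrees(rv)/5],2)
            if abs(u).max()>1: print('TOO BIG',u)
            p=p+M.apply(u[:3]*.04); M=M*R.from_rotvec(np.radians(u[3:]*5))
            out.append([float(v)+0. for v in u]+[g])
    for r in out: print(','.join(f'{v:g}' for v in r)+',')
    print(len(out),'rows; end',p.round(4),M.as_euler('xyz').round(3))
E
python3 -c "
from h import *
plan([(.50,-.26,.25,.24,14,1)],1)"
```

```text
0.76,-0.5,-0.03,0,0,0,1,
0.76,-0.5,-0.03,0,0,0,1,
0.76,-0.5,-0.03,0,0,0,1,
0.75,-0.49,-0.03,0,0,0,1,
0.76,-0.5,-0.03,0,0,0,1,
0.75,-0.49,-0.04,0,0,0,1,
0.76,-0.5,-0.03,0,0,0,1,
0.75,-0.49,-0.04,0,0,0,1,
0.76,-0.5,-0.03,0,0,0,1,
0.75,-0.49,-0.04,0,0,0,1,
0.76,-0.5,-0.03,0,0,0.01,1,
0.75,-0.5,-0.04,0,0,0,1,
0.75,-0.49,-0.03,0,0,0.01,1,
0.76,-0.5,-0.04,0,0,0,1,
14 rows; end [ 0.5    -0.2599  0.2501] [-3.142  0.     0.24 ]
```

Request:
servo_tool --series '[0.75, -0.5, -0.05, 0, 0, 0, 1, 0.75, -0.5, -0.05, 0, 0, 0, 1, 0.75, -0.5, -0.05, 0, 0, 0, 1, 0.75, -0.5, -0.05, 0, 0, 0, 1, 0.75, -0.5, -0.05, 0, 0, 0, 1, 0.75, -0.5, -0.05, 0, 0, 0, 1, 0.75, -0.5, -0.05, 0, 0, 0, 1, 0.75, -0.5, -0.05, 0, 0, 0, 1, 0.75, -0.5, -0.05, 0, 0, 0, 1, 0.75, -0.5, -0.05, 0, 0, 0, 1, 0.75, -0.5, -0.05, 0, 0, 0, 1, 0.75, -0.5, -0.05, 0, 0, 0, 1, 0.75, -0.5, -0.05, 0, 0, 0, 1, 0.75, -0.5, -0.05, 0, 0, 0, 1, 0, 0, 0, 0, 0, 0, 1, 0, 0, 0, 0, 0, 0, 1]' --force 50

```text
clock: 2.7
tool_pos: [0.4968, -0.2579, 0.2593]
ee_rot: [3.141, 0.0, 0.244]
force: [0.2, -0.2, -0.1]
width: 0.0856
finger_force: 0.0
```

```bash
python3 - <<'E'
from h import *
im=bot.read_camera('wrist');cv2.imwrite('pics/w1.png',im[:,:,::-1])
W=cam('wrist');print(bot.observe()['tool_pos'],bot.observe()['ee_rot'],W[1])
np.savez('w1.npz',K=W[0],o=W[1],M=W[2])
for n in ['police_car','tow_truck','white_van','red_bay','white_bay','blue_bay','yellow_bay']:
    print(n,[(round(d['p'],2),int(d['centre'][0]*640),int(d['centre'][1]*480),onplane(W,np.array(d['centre'])*[640,480],.007 if 'bay' in n else .03)[:2].round(3)) for d in bot.spot_in('wrist',n)][:2])
E
```

```text
[ 0.49584854 -0.25928844  0.25925374] [3.14102738e+00 9.38322402e-04 2.41368741e-01] [ 0.57109248 -0.24220858  0.40252551]
police_car [(0.78, 297, 278, array([ 0.406, -0.256]))]
tow_truck [(0.6, 360, 80, array([ 0.63, -0.27]))]
white_van [(0.69, 471, 243, array([ 0.496, -0.441]))]
red_bay [(0.64, 171, 171, array([ 0.491, -0.088]))]
white_bay [(0.57, 200, 51, array([ 0.62 , -0.104]))]
blue_bay [(0.6, 86, 142, array([0.5  , 0.007]))]
yellow_bay [(0.66, 110, 35, array([ 0.612, -0.013]))]
```

View pics/w1.png

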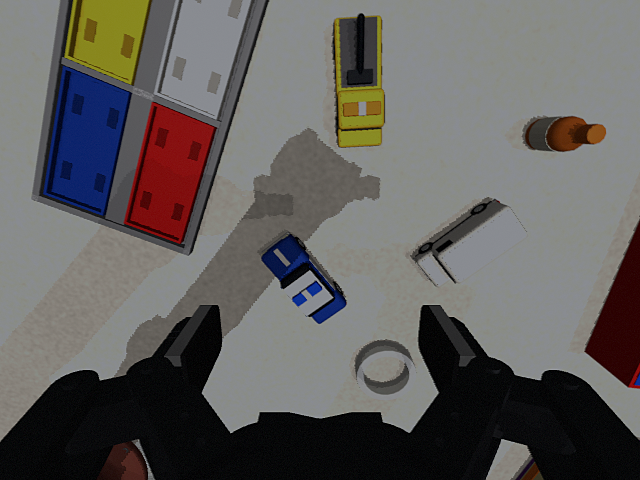

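The wrist view shows the police car at (304,280) and the tow truck at (360,80) pointing down. The plain van is at (470,243), and the tray is upper left with the red bay at (171,171) and blue at (88,140). Next I fit poses from colour masks.

```bash
cat >> h.py <<'E'
from scipy.optimize import minimize
def hullfit(C,mask,x0,L,h,Wd=.046,z0=.003):
    cs=max(cv2.findContours(mask,cv2.RETR_EXTERNAL,cv2.CHAIN_APPROX_NONE)[0],key=cv2.contourArea) if 0 else np.argwhere(mask)[:,::-1].reshape(-1,1,2).astype(np.int32)
    hm=np.zeros(mask.shape,np.uint8); cv2.fillConvexPoly(hm,cv2.convexHull(cs),1)
    B=np.array([[a*L/2,b*Wd/2,c] for a in(-1,1) for b in(-1,1) for c in(z0,h)])
    def cost(q):
        P=R.from_euler('z',q[2]).apply(B)+[q[0],q[1],0]
        m=np.zeros(mask.shape,np.uint8); cv2.fillConvexPoly(m,cv2.convexHull((proj(C,P)*16).round().astype(np.int32)),1,shift=4)
        return 1-(m&hm).sum()/(m|hm).sum()
    best=min((minimize(cost,[x0[0],x0[1],y],method='Nelder-Mead',options=dict(initial_simplex=np.array([[x0[0],x0[1],y]]+[[x0[0]+.02,x0[1],y],[x0[0],x0[1]+.02,y],[x0[0],x0[1],y+.3]]))) for y in x0[2]),key=lambda r:r.fun)
    return best.x.round(4),round(1-best.fun,3)
def hsvmask(im,lo,hi,box):
    m=cv2.inRange(cv2.cvtColor(im,cv2.COLOR_RGB2HSV),np.array(lo),np.array(hi)); k=np.zeros_like(m); a,b,c,d=box; k[b:d,a:c]=m[b:d,a:c]
    k=cv2.morphologyEx(k,cv2.MORPH_OPEN,np.ones((3,3),np.uint8)); n,l,st,_=cv2.connectedComponentsWithStats(cv2.dilate(k,np.ones((7,7)))); 
    return ((l==1+np.argmax(st[1:,4]))&(k>0)).astype(np.uint8)
def bays(C,im,cols):
    "rectify at bay floor, minAreaRect"
    ppm=1000; xs=(.35,.80); ys=(-.25,.15)
    g=[(xs[0],ys[0],.007),(xs[1],ys[0],.007),(xs[1],ys[1],.007),(xs[0],ys[1],.007)]
    H=cv2.getPerspectiveTransform(proj(C,g).astype(np.float32),np.float32([[0,0],[450,0],[450,400],[0,400]]))
    r=cv2.warpPerspective(im,H,(450,400))
    for n,(lo,hi) in cols.items():
        m=hsvmask(r,lo,hi,(0,0,450,400)); c,s,a=cv2.minAreaRect(np.argwhere(m)[:,::-1].astype(np.float32))
        print(n,np.round([xs[0]+c[0]/1000,ys[0]+c[1]/1000],4),np.round(s,1),round(a,1))
    return r
COL={'red':((0,150,60),(8,255,255)),'blue':((105,150,40),(130,255,255)),'yellow':((22,150,60),(35,255,255))}
E
python3 - <<'E'
from h import *
im=cv2.imread('pics/w1.png')[:,:,::-1].copy(); W=cam('wrist')
m=hsvmask(im,(105,120,30),(130,255,255),(230,215,360,335)); print(m.sum())
for h in (.03,.04): print('pol',hullfit(W,m,[.41,-.255,(-.5,.5,1,-1)],.114,h))
m=hsvmask(im,(20,120,60),(35,255,255),(310,5,400,160)); print(m.sum())
for h in (.03,.04): print('tow',hullfit(W,m,[.63,-.27,(0,.3)],.120,h))
bays(W,im,COL)
E
```

```text
1081
pol (array([ 0.3917, -0.2247, -0.3287]), np.float64(0.333))
pol (array([ 0.3939, -0.229 , -0.2052]), np.float64(0.313))
2885
tow (array([ 0.6248, -0.2712,  0.2949]), np.float64(0.963))
tow (array([ 0.6213, -0.2707,  0.2979]), np.float64(0.91))
red [ 0.4835 -0.0837] [ 70.  145.8] 81.9
blue [0.4968 0.0096] [ 71.  146.2] 81.9
yellow [ 0.6172 -0.0076] [71.3 82. ] 82.1
```

```bash
python3 - <<'E'
from h import *
im=cv2.imread('pics/w1.png')[:,:,::-1].copy(); W=cam('wrist')
hsv=cv2.cvtColor(im,cv2.COLOR_RGB2HSV); m=np.zeros((480,640),np.uint8)
m[225:330,255:352]=cv2.inRange(hsv,np.array((105,120,30)),np.array((130,255,255)))[225:330,255:352]>0
m=cv2.morphologyEx(m,cv2.MORPH_OPEN,np.ones((3,3),np.uint8))
print(m.sum())
for h in (.03,.04): q,f=hullfit(W,m,[.41,-.255,(-.5,.5,1,-1)],.114,h);print('pol',q,f)
P=R.from_euler('z',q[2]).apply([[.057,.023,.028],[.057,-.023,.028],[-.057,-.023,.028],[-.057,.023,.028]])+[q[0],q[1],0]
print(proj(W,P).round())
c=bot.observe();print(c['clock'],c['joint_pos'].round(2))
q=(.4065,-.2565)
plan([(.50,-.26,.25,q[0]*0+.24,1,1)],1)
E
```

```text
1787
pol [ 0.3985 -0.2654  0.8706] 0.892
pol [ 0.4006 -0.2663  0.8271] 0.812
[[261. 256.]
 [293. 235.]
 [347. 310.]
 [316. 328.]]
3.1 [ 0.49  0.45 -0.08  1.65  0.04  1.05 -0.93]
0.1,0.04,0.23,0,0,0,1,
1 rows; end [ 0.5001 -0.26    0.2502] [3.142 0.    0.24 ]
```

```bash
python3 -c "
from h import *
plan([(.6248,-.2712,.12,.295,5,1),(.6248,-.2712,.008,.295,5,1)],1)"
```

```text
0.61,0.21,0.7,0,0,-0.13,1,
0.61,0.22,0.7,0,0,-0.12,1,
0.61,0.22,0.69,0,0,-0.13,1,
0.6,0.23,0.7,0,0,-0.12,1,
0.61,0.24,0.69,0,0,-0.13,1,
0,0,0.56,0,0,0,1,
0,0,0.56,0,0,0,1,
0,0,0.56,0,0,0,1,
0,0,0.56,0,0,0,1,
0,0,0.56,0,0,0,1,
10 rows; end [ 0.6249 -0.2711  0.0081] [3.142 0.    0.295]
```

Request:
servo_tool --series '[0.61, 0.22, 0.7, 0, 0, -0.13, 1, 0.61, 0.22, 0.7, 0, 0, -0.12, 1, 0.61, 0.22, 0.7, 0, 0, -0.13, 1, 0.6, 0.23, 0.7, 0, 0, -0.12, 1, 0.61, 0.24, 0.7, 0, 0, -0.13, 1, 0, 0, 0, 0, 0, 0, 1, 0, 0, 0, 0, 0, 0, 1]'

```text
clock: 3.8
tool_pos: [0.625, -0.2705, 0.1181]
ee_rot: [-3.14, 0.002, 0.297]
force: [-0.7, 0.6, 0.4]
width: 0.0852
finger_force: 0.0
```

```bash
python3 - <<'E'
from h import *
im=bot.read_camera('wrist');cv2.imwrite('pics/w2.png',im[:,:,::-1]);W=cam('wrist')
q=[.6248,-.2712,.295]
m=hsvmask(im,(20,120,60),(35,255,255),(180,60,460,480)); print(m.sum())
for h in (.03,): q,f=hullfit(W,m,[.625,-.271,(.2,.3)],.120,h);print('tow',q,f)
plan([(*q[:2],.008,q[2],5,1)],1)
E
```

```text
4447
tow [ 0.6265 -0.2683  0.298 ] 0.963
0.01,-0.01,0.56,0,0,0,1,
0.01,-0.01,0.56,0,0,-0.01,1,
0.01,-0.01,0.56,0,0,0,1,
0.01,-0.02,0.56,0,0,-0.01,1,
0.01,-0.01,0.55,0.01,0,0,1,
5 rows; end [ 0.6264 -0.2683  0.0082] [-3.141  0.     0.298]
```

View pics/w2.png

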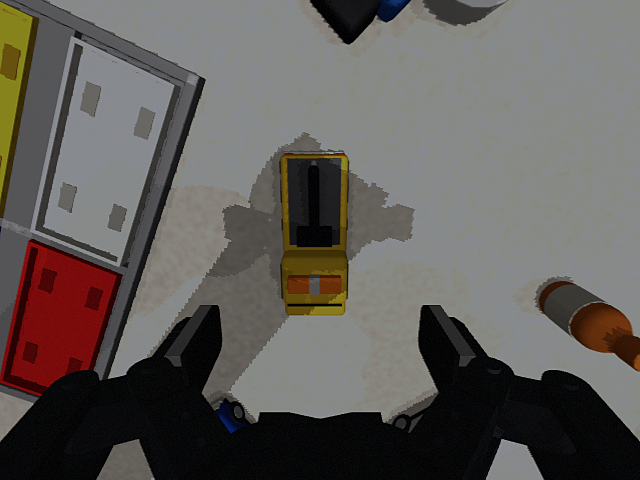

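The tow truck sits centred between the fingers at (315,235), and the refit agrees. I descend and grip, then lift a little.

Request:
servo_tool --series '[0.01, -0.01, 0.56, 0, 0, 0, 1, 0.01, -0.01, 0.56, 0, 0, 0, 1, 0.01, -0.02, 0.56, 0, 0, 0, 1, 0.01, -0.01, 0.56, 0, 0, 0, 1, 0.01, -0.01, 0.55, 0, 0, 0, 1, 0, 0, 0, 0, 0, 0, 1, 0, 0, 0, 0, 0, 0, -1, 0, 0, 0, 0, 0, 0, -1, 0, 0, 0, 0, 0, 0, -1, 0, 0, 0, 0, 0, 0, -1, 0, 0, 0, 0, 0, 0, -1, 0, 0, 0, 0, 0, 0, -1]'

```text
clock: 5.05
tool_pos: [0.6282, -0.268, 0.0102]
ee_rot: [3.14, -0.003, 0.297]
force: [-0.6, -0.3, 7.1]
width: 0.0451
finger_force: 53.3
```

```bash
python3 - <<'E'
from h import *
s=bot.observe();print(s['tool_pos'],s['width'],s['finger_force'],s['clock'])
plan([(.62,-.26,.10,.298,4,-1),(.64,-.13,.10,-.06,5,-1)],1)
E
```

```text
[ 0.6281789  -0.26796052  0.01021965] 0.0451234004170277 53.33736643195152 5.05
-0.03,-0.06,-0.56,0.01,-0.01,0,-1,
-0.03,-0.06,-0.56,0,-0.01,0,-1,
-0.04,-0.06,-0.56,0.01,-0.01,-0.01,-1,
-0.03,-0.07,-0.56,0,0,0,-1,
0.29,-0.59,0,0,0,0.82,-1,
0.24,-0.61,0,0,0,0.82,-1,
0.2,-0.63,0,0,0,0.82,-1,
0.15,-0.64,0,0,0,0.82,-1,
0.11,-0.64,0,0,0,0.82,-1,
9 rows; end [ 0.6401 -0.1302  0.0998] [ 3.142 -0.    -0.06 ]
```

```bash
python3 - <<'E'
from h import *
plan([(.6282,-.268,.11,.298,3,-1),(.6465,-.0165,.13,-.141,8,-1)],1)
E
```

```text
0,0,-0.83,0.01,-0.01,0,-1,
0,0,-0.83,0.01,-0.01,-0.01,-1,
0.01,0,-0.83,0,-0.01,0,-1,
0.28,-0.73,-0.06,0,0,0.63,-1,
0.24,-0.75,-0.06,0,0,0.63,-1,
0.2,-0.76,-0.06,0,0,0.63,-1,
0.16,-0.77,-0.06,0,0,0.63,-1,
0.12,-0.78,-0.07,0,0,0.63,-1,
0.08,-0.79,-0.06,0,0,0.63,-1,
0.03,-0.79,-0.07,0,0,0.62,-1,
-0.01,-0.78,-0.06,0,0,0.63,-1,
11 rows; end [ 0.6464 -0.0166  0.1298] [-3.142 -0.    -0.141]
```

Request:
servo_tool --series '[0, 0, -0.4, 0, 0, 0, -1, 0, 0, -0.8, 0, 0, 0, -1, 0, 0, -0.8, 0, 0, 0, -1, 0, 0, -0.5, 0, 0, 0, -1, 0.28, -0.73, -0.06, 0, 0, 0.63, -1, 0.24, -0.75, -0.06, 0, 0, 0.63, -1, 0.2, -0.76, -0.06, 0, 0, 0.63, -1, 0.16, -0.77, -0.06, 0, 0, 0.63, -1, 0.12, -0.78, -0.07, 0, 0, 0.63, -1, 0.08, -0.79, -0.06, 0, 0, 0.63, -1, 0.03, -0.79, -0.07, 0, 0, 0.63, -1, 0, -0.78, -0.06, 0, 0, 0.63, -1, 0, 0, 0, 0, 0, 0, -1, 0, 0, 0, 0, 0, 0, -1]'

```text
clock: 6.45
tool_pos: [0.6453, -0.0152, 0.1283]
ee_rot: [-3.141, -0.0, -0.14]
force: [-0.5, -0.7, -2.1]
width: 0.0449
finger_force: 52.3
```

```bash
python3 - <<'E'
from h import *
im=bot.read_camera('wrist');cv2.imwrite('pics/w3.png',im[:,:,::-1]);W=cam('wrist');print(W[1])
r=bays(W,im,COL)
S=cam('scene');i2=bot.read_camera('scene');bays(S,i2,COL)
D=cam('side');i2=bot.read_camera('side');bays(D,i2,COL)
E
```

```text
[ 0.7218062  -0.02990584  0.27152333]
red [ 0.5326 -0.11  ] [44.9 32.3] 81.6
blue [ 0.427  -0.2415] [17. 32.] 90.0
yellow [ 0.5927 -0.0118] [108.  250.5] 81.9
red [ 0.4781 -0.0942] [ 76.2 147.2] 81.6
blue [ 4.915e-01 -4.000e-04] [ 73.8 146.7] 82.3
yellow [ 0.7036 -0.0313] [75.2 25.3] 77.8
red [ 0.4875 -0.0912] [ 76.3 148.4] 82.2
blue [0.4997 0.0013] [ 75.2 148.5] 82.2
yellow [ 0.6507 -0.0186] [ 77.9 148.8] 82.0
```

View pics/w3.png

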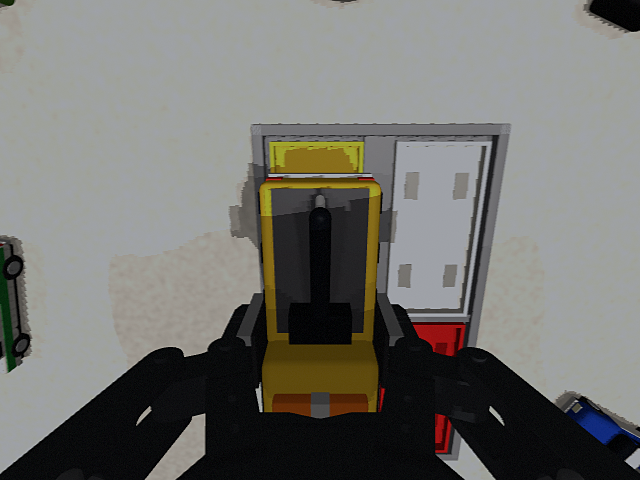

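```bash
python3 - <<'E'
from h import *
W=cam('wrist')
p=np.array([onplane(W,a,.015)[:2] for a in [(396,141),(492,141),(465,318),(392,317)]]);print(p,p.mean(0))
for a in [(252,125),(510,125)]: print(onplane(W,a,.012))
plan([(.6465,-.0160,.03,-.141,4,-1),(.6465,-.0160,.017,-.141,2,-1)],1)
E
```

```text
[[ 0.70886287 -0.08576154]
 [ 0.69883525 -0.15424355]
 [ 0.55646222 -0.13254012]
 [ 0.56646329 -0.07129715]] [ 0.63265591 -0.11096059]
[0.73471697 0.01514578 0.012     ]
[ 0.70785205 -0.16842659  0.012     ]
0.01,-0.02,0.61,0,0,-0.01,-1,
0,-0.02,0.61,0.01,0,-0.01,-1,
0.01,-0.02,0.61,0,0,-0.02,-1,
0,-0.02,0.62,0.01,0,-0.01,-1,
0,0,0.16,0,0,0,-1,
0,0,0.16,0,0,0,-1,
6 rows; end [ 0.6464 -0.016   0.0171] [-3.141  0.    -0.141]
```

The held truck lines up over the yellow bay, with the white bay clear at (440,230), measured 3 mm from my prediction. I lower and release.

Request:
servo_tool --series '[0, 0, 0.61, 0, 0, 0, -1, 0, 0, 0.61, 0, 0, 0, -1, 0, 0, 0.61, 0, 0, 0, -1, 0, 0, 0.5, 0, 0, 0, -1, 0, 0, 0.2, 0, 0, 0, -1, 0, 0, 0.15, 0, 0, 0, -1, 0, 0, 0.1, 0, 0, 0, -1, 0, 0, 0, 0, 0, 0, -1]'

```text
clock: 7.4
tool_pos: [0.6464, -0.0171, 0.0176]
ee_rot: [-3.142, -0.002, -0.144]
force: [0.1, -0.3, -1.2]
width: 0.0452
finger_force: 52.4
```

Request:
servo_tool --series '[0, 0, 0.03, 0, 0, 0, -1, 0, 0, 0, 0, 0, 0, 0.5, 0, 0, 0, 0, 0, 0, 0.5, 0, 0, 0, 0, 0, 0, 0.5, 0, 0, -0.3, 0, 0, 0, 0.5, 0, 0, -0.8, 0, 0, 0, 0.5, 0, 0, -1, 0, 0, 0, 0.5, 0, 0, -1, 0, 0, 0, 0.5, 0, 0, -0.5, 0, 0, 0, 0.5, 0, 0, 0, 0, 0, 0, 0.5]'

```text
clock: 8.4
tool_pos: [0.6482, -0.0167, 0.1646]
ee_rot: [-3.14, -0.01, -0.143]
force: [-0.1, 0.7, -1.0]
width: 0.0641
finger_force: 0.0
```

```bash
python3 - <<'E'
from h import *
im=bot.read_camera('wrist');cv2.imwrite('pics/w4.png',im[:,:,::-1])
plan([(.55,-.19,.2,.3,6,1),(.4,-.263,.2,.86,7,1)],1)
E
```

```text
-0.29,0.77,-0.16,0,-0.01,-0.85,1,
-0.35,0.75,-0.16,0,-0.01,-0.85,1,
-0.41,0.72,-0.16,0,-0.01,-0.84,1,
-0.46,0.69,-0.16,0,-0.01,-0.85,1,
-0.51,0.65,-0.16,0,-0.01,-0.84,1,
-0.55,0.62,-0.16,0,0,-0.85,1,
-0.59,0.09,0,0,0,-0.92,1,
-0.59,0.04,0,0,0,-0.92,1,
-0.6,0,0,0,0,-0.91,1,
-0.59,-0.05,0,0,0,-0.92,1,
-0.59,-0.1,0,0,0,-0.91,1,
-0.58,-0.15,0,0,0,-0.92,1,
-0.56,-0.19,0,0,0,-0.91,1,
13 rows; end [ 0.4001 -0.2631  0.2   ] [ 3.141 -0.     0.86 ]
```

View pics/w4.png

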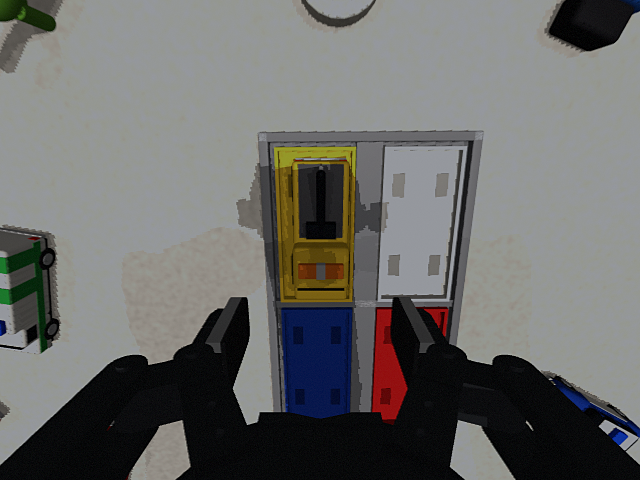

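The tow truck stands flat inside the yellow bay at (320,228), about 4 mm off centre sideways, which is fine. The police car is next.

Request:
servo_tool --series '[-0.29, 0.77, 0, 0, -0.1, -0.85, 1, -0.35, 0.75, 0, 0, 0, -0.85, 1, -0.41, 0.72, 0, 0, 0, -0.85, 1, -0.46, 0.69, 0, 0, 0, -0.85, 1, -0.51, 0.65, 0, 0, 0, -0.85, 1, -0.55, 0.62, 0, 0, 0, -0.85, 1, -0.59, 0.09, 0, 0, 0, -0.92, 1, -0.59, 0.04, 0, 0, 0, -0.92, 1, -0.6, 0, 0, 0, 0, -0.92, 1, -0.59, -0.05, 0, 0, 0, -0.92, 1, -0.59, -0.1, 0, 0, 0, -0.92, 1, -0.58, -0.15, 0, 0, 0, -0.92, 1, -0.56, -0.2, 0, 0, 0, -0.92, 1, 0, 0, 0, 0, 0, 0, 1, 0, 0, 0, 0, 0, 0, 1]'

```text
clock: 9.95
tool_pos: [0.3986, -0.263, 0.1605]
ee_rot: [-3.133, 0.005, 0.862]
force: [0.1, -0.4, 0.7]
width: 0.0855
finger_force: 0.0
```

```bash
python3 - <<'E'
from h import *
im=bot.read_camera('wrist');cv2.imwrite('pics/w5.png',im[:,:,::-1]);W=cam('wrist')
hsv=cv2.cvtColor(im,cv2.COLOR_RGB2HSV); m=np.zeros((480,640),np.uint8)
mm=cv2.inRange(hsv,np.array((105,120,30)),np.array((130,255,255)))>0
c=proj(W,[[.4,-.263,.03]])[0].astype(int);print(c)
a,b=max(c[1]-110,0),c[1]+110; m[a:b,c[0]-75:c[0]+75]=mm[a:b,c[0]-75:c[0]+75]
m=cv2.morphologyEx(m,cv2.MORPH_OPEN,np.ones((3,3),np.uint8))
for h in (.03,.04): q,f=hullfit(W,m,[.40,-.263,(.7,.9)],.114,h);print('pol',q,f)
E
```

```text
[320 229]
pol [ 0.4038 -0.2638  0.8939] 0.941
pol [ 0.4035 -0.2635  0.9241] 0.87
```

View pics/w5.png

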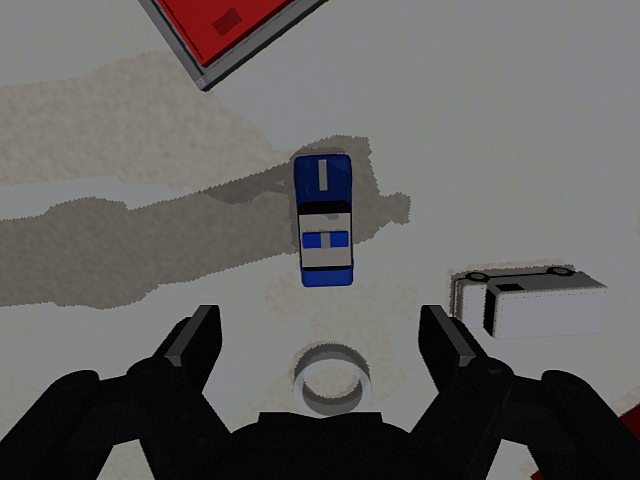

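The police car is at (324,220), centred and aligned, with the ring clear below it and the van well to the right.

```bash
python3 - <<'E'
from h import *
plan([(.4038,-.2638,.008,.885,6,1)],1)
E
```

```text
0.01,0.02,0.64,-0.02,0.01,-0.04,1,
0.01,0.02,0.63,-0.01,0.01,-0.04,1,
0.01,0.02,0.64,-0.02,0.01,-0.04,1,
0.01,0.02,0.63,-0.01,0.01,-0.04,1,
0.01,0.02,0.64,-0.02,0,-0.04,1,
0,0.02,0.63,-0.01,0.01,-0.04,1,
6 rows; end [ 0.4038 -0.2639  0.0082] [-3.141 -0.     0.885]
```

Request:
servo_tool --series '[0.01, 0.02, 0.64, -0.01, 0.01, -0.04, 1, 0.01, 0.02, 0.64, -0.01, 0.01, -0.04, 1, 0.01, 0.02, 0.64, -0.02, 0.01, -0.04, 1, 0.01, 0.02, 0.64, -0.02, 0.01, -0.04, 1, 0.01, 0.02, 0.64, -0.02, 0.01, -0.04, 1, 0.01, 0.02, 0.6, -0.02, 0, -0.04, 1, 0, 0, 0, 0, 0, 0, 1, 0, 0, 0, 0, 0, 0, -1, 0, 0, 0, 0, 0, 0, -1, 0, 0, 0, 0, 0, 0, -1, 0, 0, 0, 0, 0, 0, -1, 0, 0, 0, 0, 0, 0, -1, 0, 0, 0, 0, 0, 0, -1]'

```text
clock: 11.3
tool_pos: [0.4044, -0.2645, 0.0105]
ee_rot: [3.138, -0.0, 0.885]
force: [-0.2, 0.7, 7.2]
width: 0.0448
finger_force: 52.8
```

```bash
python3 - <<'E'
from h import *
p=bot.observe()['tool_pos']
plan([(p[0],p[1],.11,.885,3,-1),(.498,.007,.11,-.141,13,-1)],1)
E
```

```text
0,0,-0.83,0.01,0,0,-1,
0,0,-0.83,0.02,0,0,-1,
0,0.01,-0.83,0.01,0,0,-1,
0.52,-0.19,0,0,0,0.9,-1,
0.5,-0.23,0,0,0,0.9,-1,
0.48,-0.27,0,0,0,0.91,-1,
0.46,-0.31,0,0,0,0.9,-1,
0.43,-0.34,0,0,0,0.91,-1,
0.41,-0.38,0,0,0,0.9,-1,
0.37,-0.41,0,0,0,0.91,-1,
0.34,-0.43,0,0,0,0.9,-1,
0.31,-0.46,0,0,0,0.91,-1,
0.27,-0.48,0,0,0,0.9,-1,
0.23,-0.5,0,0,0,0.91,-1,
0.19,-0.52,0,0,0,0.9,-1,
0.14,-0.54,0,0,0,0.91,-1,
16 rows; end [0.498  0.0071 0.1101] [ 3.142 -0.    -0.141]
```

Request:
servo_tool --series '[0, 0, -0.4, 0.01, 0, 0, -1, 0, 0, -0.8, 0.01, 0, 0, -1, 0, 0, -0.8, 0.02, 0, 0, -1, 0, 0, -0.5, 0, 0, 0, -1, 0.52, -0.19, 0, 0, 0, 0.9, -1, 0.5, -0.23, 0, 0, 0, 0.9, -1, 0.48, -0.27, 0, 0, 0, 0.91, -1, 0.46, -0.31, 0, 0, 0, 0.9, -1, 0.43, -0.34, 0, 0, 0, 0.91, -1, 0.41, -0.38, 0, 0, 0, 0.9, -1, 0.37, -0.41, 0, 0, 0, 0.91, -1, 0.34, -0.43, 0, 0, 0, 0.9, -1, 0.31, -0.46, 0, 0, 0, 0.91, -1, 0.27, -0.48, 0, 0, 0, 0.9, -1, 0.23, -0.5, 0, 0, 0, 0.91, -1, 0.19, -0.52, 0, 0, 0, 0.9, -1, 0.14, -0.54, 0, 0, 0, 0.91, -1, 0, 0, 0, 0, 0, 0, -1]'

```text
clock: 13.1
tool_pos: [0.4981, 0.0118, 0.1094]
ee_rot: [-3.138, 0.001, -0.135]
force: [0.6, 0.5, -2.3]
width: 0.0449
finger_force: 51.9
```

```bash
python3 - <<'E'
from h import *
plan([(.498,.007,.03,-.141,4,-1),(.498,.007,.017,-.141,2,-1)],1)
E
```

```text
0,0.03,0.5,-0.01,0,0.02,-1,
0.01,0.03,0.49,-0.01,0,0.01,-1,
0,0.03,0.5,-0.01,0,0.02,-1,
0.01,0.03,0.49,-0.01,0.01,0.01,-1,
0,0,0.16,0,0,0,-1,
0,0,0.17,0,0,0,-1,
6 rows; end [0.4982 0.0071 0.0169] [-3.141 -0.    -0.141]
```

Request:
servo_tool --series '[0, 0, 0.5, 0, 0, 0, -1, 0, 0, 0.5, 0, 0, 0, -1, 0, 0, 0.5, 0, 0, 0, -1, 0, 0, 0.4, 0, 0, 0, -1, 0, 0, 0, 0, 0, 0, -1]'

```text
clock: 13.6
tool_pos: [0.4951, 0.0066, 0.0317]
ee_rot: [3.141, 0.007, -0.142]
force: [-0.8, -0.4, -2.2]
width: 0.0447
finger_force: 51.8
```

Request:
servo_tool --series '[0.06, 0, 0.15, 0, 0, 0, -1, 0, 0, 0.12, 0, 0, 0, -1, 0, 0, 0.09, 0, 0, 0, -1, 0, 0, 0, 0, 0, 0, -1]'

```text
clock: 14.0
tool_pos: [0.4993, 0.0072, 0.0187]
ee_rot: [-3.141, 0.002, -0.141]
force: [-0.9, -0.2, -1.6]
width: 0.045
finger_force: 51.8
```

Request:
servo_tool --series '[0, 0, 0.03, 0, 0, 0, -1, 0, 0, 0, 0, 0, 0, 0.5, 0, 0, 0, 0, 0, 0, 0.5, 0, 0, 0, 0, 0, 0, 0.5, 0, 0, -0.3, 0, 0, 0, 0.5, 0, 0, -0.8, 0, 0, 0, 0.5, 0, 0, -1, 0, 0, 0, 0.5, 0, 0, -1, 0, 0, 0, 0.5, 0, 0, -1, 0, 0, 0, 0.5, 0, 0, -0.5, 0, 0, 0, 0.5, 0, 0, 0, 0, 0, 0, 0.5]'

```text
clock: 15.1
tool_pos: [0.5018, 0.0069, 0.2058]
ee_rot: [-3.139, -0.007, -0.141]
force: [-0.2, 0.4, -0.6]
width: 0.0639
finger_force: 0.0
```

```bash
python3 - <<'E'
from h import *
S=cam('scene');im=bot.read_camera('scene');D=cam('side');i2=bot.read_camera('side')
o=np.hstack([cv2.resize(im[280:390,280:490],None,fx=1.9,fy=2.7),cv2.resize(i2[280:450,180:400],(399,297))])
o2=np.hstack([cv2.resize(im[180:290,210:380],(399,297)),cv2.resize(i2[200:310,220:400],(399,297))])
cv2.imwrite('pics/c6.png',np.vstack([o[:,:798],o2])[:,:,::-1])
for n in ['ambulance','fire_engine']:
  for c,C in(('scene',S),('side',D)): print(n,c,[(round(d['p'],2),onplane(C,np.array(d['centre'])*[640,480],.028)[:2].round(3)) for d in bot.spot_in(c,n)][:1])
plan([(.62,.23,.22,-.141,7,1)],1)
E
```

```text
ambulance scene [(0.83, array([0.632, 0.276]))]
ambulance side [(0.75, array([0.628, 0.273]))]
fire_engine scene [(0.79, array([0.477, 0.422]))]
fire_engine side [(0.97, array([0.477, 0.43 ]))]
0.32,-0.85,-0.07,0,0.01,0,1,
0.32,-0.85,-0.07,0,0.01,0,1,
0.31,-0.85,-0.07,0,0.01,0,1,
0.32,-0.85,-0.07,0,0.01,0,1,
0.31,-0.85,-0.07,0,0.01,0,1,
0.32,-0.85,-0.07,0,0,0,1,
0.31,-0.85,-0.08,0,0.01,0,1,
7 rows; end [0.6199 0.2301 0.2202] [-3.142 -0.    -0.141]
```

View pics/c6.png

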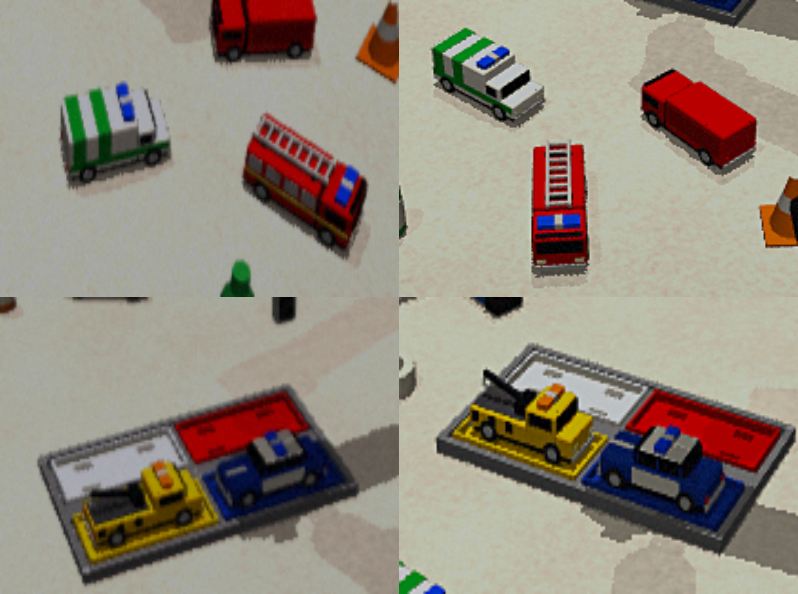

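Both placed vehicles stand flat in the yellow and blue bays. The ambulance (crop 115,135) and the fire engine (crop 305,180) are clear of other things. I move over them for a wrist view.

Request:
servo_tool --series '[0.15, -0.9, -0.15, 0, 0, 0, 1, 0.15, -0.9, -0.15, 0, 0, 0, 1, 0.15, -0.9, -0.15, 0, 0, 0, 1, 0.15, -0.9, -0.15, 0, 0, 0, 1, 0.15, -0.9, -0.15, 0, 0, 0, 1, 0.15, -0.9, -0.15, 0, 0, 0, 1, 0.15, -0.9, -0.15, 0, 0, 0, 1, 0, 0, 0, 0, 0, 0, 1, 0, 0, 0, 0, 0, 0, 1]'

```text
clock: 16.3
tool_pos: [0.5762, 0.2511, 0.242]
ee_rot: [3.14, 0.004, -0.139]
force: [0.1, -0.5, -0.5]
width: 0.0853
finger_force: 0.0
```

```bash
python3 - <<'E'
from h import *
im=bot.read_camera('wrist');cv2.imwrite('pics/w7.png',im[:,:,::-1]);W=cam('wrist');print(W[1])
E
```

```text
[0.6536409  0.23701047 0.38525411]
```

View pics/w7.png

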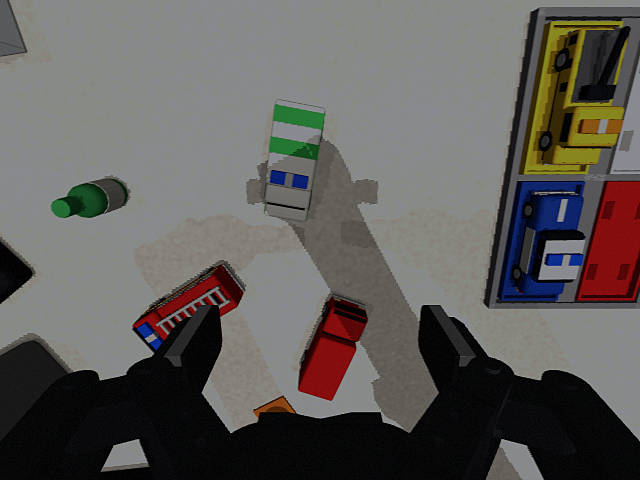

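The ambulance is at (294,160), with its tail corners at (278,99) and (326,106) and its nose at (264,217) and (308,221). The fire engine is at (188,305) and the plain lorry at (332,350), well apart.

```bash
python3 - <<'E'
from h import *
W=cam('wrist')
a=[onplane(W,u,.052)[:2] for u in[(278,99),(326,106)]];b=[onplane(W,u,.028)[:2] for u in[(264,217),(308,221)]]
t,n=np.mean(a,0),np.mean(b,0);d=t-n
print(t,n,(t+n)/2,np.linalg.norm(d),np.arctan2(d[1],d[0]),np.linalg.norm(a[0]-a[1]),np.linalg.norm(b[0]-b[1]))
for q in (a,b): e=q[0]-q[1];print(np.arctan2(-e[0],e[1]))
c=(t+n)/2; y=np.arctan2(d[1],d[0])
plan([(*c,.15,y,6,1)],1)
E
```

```text
[0.68124783 0.24843695] [0.57078231 0.28458061] [0.62601507 0.26650878] 0.11622820217188673 -0.31621502856084166 0.04379188823241561 0.047407229668167405
-0.27628965812752965
-0.2356802127476383
0.2,-0.1,0.38,0,0.01,0.33,1,
0.19,-0.11,0.38,0.01,0.01,0.33,1,
0.19,-0.11,0.39,0,0.01,0.33,1,
0.18,-0.12,0.38,0.01,0,0.34,1,
0.18,-0.12,0.39,0,0.01,0.33,1,
0.18,-0.12,0.38,0.01,0,0.34,1,
6 rows; end [0.6258 0.2665 0.1501] [-3.141  0.    -0.316]
```

Request:
servo_tool --series '[0.2, -0.1, 0.38, 0, 0, 0.33, 1, 0.19, -0.11, 0.38, 0, 0, 0.33, 1, 0.19, -0.11, 0.38, 0, 0, 0.33, 1, 0.18, -0.12, 0.38, 0, 0, 0.33, 1, 0.18, -0.12, 0.38, 0, 0, 0.33, 1, 0.18, -0.12, 0.38, 0, 0, 0.3, 1, 0, 0, 0, 0, 0, 0, 1, 0, 0, 0, 0, 0, 0, 1]'

```text
clock: 17.15
tool_pos: [0.6263, 0.2677, 0.1518]
ee_rot: [3.141, 0.003, -0.311]
force: [0.1, -1.1, -0.1]
width: 0.0857
finger_force: 0.0
```

```bash
python3 - <<'E'
from h import *
im=bot.read_camera('wrist');cv2.imwrite('pics/w8.png',im[:,:,::-1]);W=cam('wrist')
plan([(.626,.2665,.0085,-.31,6,1)],1)
E
```

```text
0,0.01,0.6,0,0,0,1,
0,0.01,0.6,0,0,0,1,
0,0,0.6,0,0,0,1,
0,0.01,0.6,0,0.01,-0.01,1,
0,0,0.6,0,0,0,1,
0,0.01,0.61,-0.01,0.01,-0.01,1,
6 rows; end [0.6259 0.2664 0.0084] [ 3.141 -0.    -0.31 ]
```

View pics/w8.png

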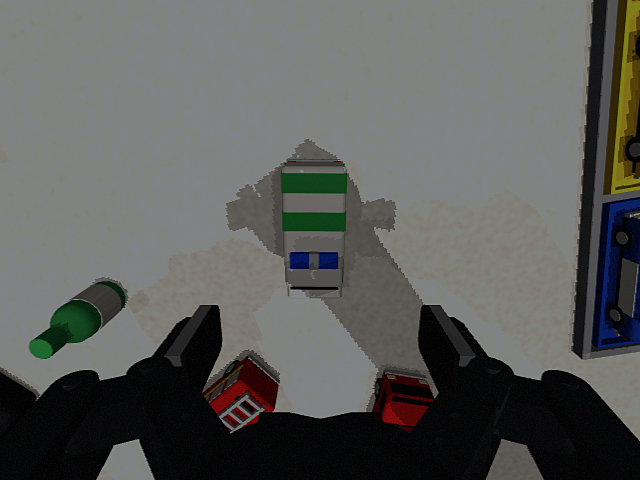

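The ambulance is aligned at (315,228) and only 5 px left of centre. Grasp it.

Request:
servo_tool --series '[0, -0.01, 0.6, 0, 0, 0, 1, 0, -0.01, 0.6, 0, 0, 0, 1, 0, 0, 0.6, 0, 0, 0, 1, 0, 0, 0.6, 0, 0, 0, 1, 0, 0, 0.6, 0, 0, 0, 1, 0, 0, 0.57, 0, 0, 0, 1, 0, 0, 0, 0, 0, 0, 1, 0, 0, 0, 0, 0, 0, -1, 0, 0, 0, 0, 0, 0, -1, 0, 0, 0, 0, 0, 0, -1, 0, 0, 0, 0, 0, 0, -1, 0, 0, 0, 0, 0, 0, -1, 0, 0, 0, 0, 0, 0, -1]'

```text
clock: 18.5
tool_pos: [0.6279, 0.2697, 0.012]
ee_rot: [-3.138, -0.001, -0.311]
force: [0.6, 1.2, 6.8]
width: 0.0454
finger_force: 52.0
```

```bash
python3 - <<'E'
from h import *
p=bot.observe()['tool_pos']
plan([(p[0],p[1],.13,-.31,3,-1),(.634,-.107,.14,-.141,11,-1)],1)
E
```

```text
0,0,-0.98,-0.01,0,0,-1,
0,0,-0.98,-0.02,-0.01,-0.01,-1,
0,-0.01,-0.99,-0.01,0,0,-1,
0.27,0.81,-0.02,0,0,-0.18,-1,
0.26,0.82,-0.02,0,0,-0.18,-1,
0.25,0.82,-0.02,0,0,-0.18,-1,
0.24,0.82,-0.02,0,0,-0.17,-1,
0.22,0.83,-0.02,0,0,-0.18,-1,
0.21,0.83,-0.03,0,0,-0.17,-1,
0.2,0.83,-0.02,0,0,-0.18,-1,
0.19,0.84,-0.03,0,0,-0.17,-1,
0.17,0.84,-0.02,0,0,-0.18,-1,
0.16,0.84,-0.03,0,0,-0.17,-1,
0.15,0.84,-0.02,0,0,-0.18,-1,
14 rows; end [ 0.6339 -0.107   0.14  ] [-3.141 -0.    -0.141]
```

Request:
servo_tool --series '[0, 0, -0.5, 0, 0, 0, -1, 0, 0, -0.98, -0.02, 0, 0, -1, 0, 0, -0.98, -0.01, 0, 0, -1, 0, 0, -0.5, 0, 0, 0, -1, 0.27, 0.81, -0.02, 0, 0, -0.18, -1, 0.26, 0.82, -0.02, 0, 0, -0.18, -1, 0.25, 0.82, -0.02, 0, 0, -0.18, -1, 0.24, 0.82, -0.02, 0, 0, -0.17, -1, 0.22, 0.83, -0.02, 0, 0, -0.18, -1, 0.21, 0.83, -0.02, 0, 0, -0.17, -1, 0.2, 0.83, -0.02, 0, 0, -0.18, -1, 0.19, 0.84, -0.02, 0, 0, -0.17, -1, 0.17, 0.84, -0.02, 0, 0, -0.18, -1, 0.16, 0.84, -0.02, 0, 0, -0.17, -1, 0.15, 0.84, -0.02, 0, 0, -0.18, -1, 0, 0, 0, 0, 0, 0, -1, 0, 0, 0, 0, 0, 0, -1, 0, 0, 0, 0, 0, 0, -1]'

```text
clock: 20.3
tool_pos: [0.6319, -0.1061, 0.137]
ee_rot: [3.141, 0.004, -0.14]
force: [0.2, 0.6, -1.1]
width: 0.0456
finger_force: 51.9
```

```bash
python3 - <<'E'
from h import *
im=bot.read_camera('wrist');cv2.imwrite('pics/w9.png',im[:,:,::-1]);W=cam('wrist')
plan([(.634,-.107,.032,-.141,5,-1)],1)
E
```

```text
0.01,0.01,0.53,0,0.01,0,-1,
0.01,0,0.52,0,0.01,0,-1,
0.01,0.01,0.53,0,0.01,0.01,-1,
0.01,0,0.52,0,0,0,-1,
0.02,0.01,0.53,0,0.01,0.01,-1,
5 rows; end [ 0.6341 -0.1072  0.0319] [ 3.141 -0.    -0.141]
```

View pics/w9.png

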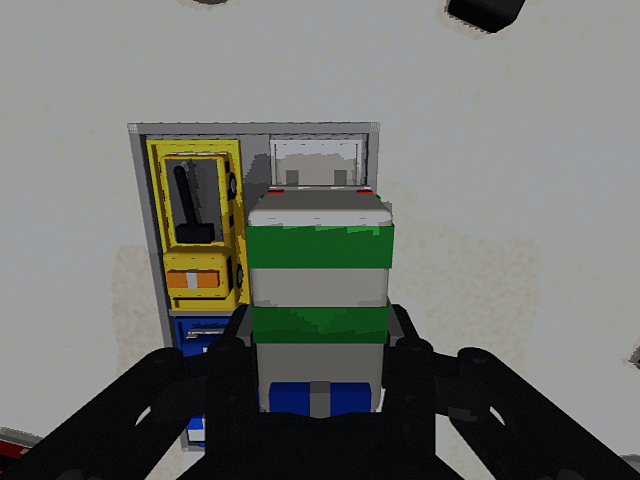

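The ambulance is centred over the white bay: bay walls at columns 272–366, vehicle centre at 320. Lower and release.

Request:
servo_tool --series '[0.01, 0, 0.53, 0, 0, 0, -1, 0.01, 0, 0.53, 0, 0, 0, -1, 0.01, 0, 0.53, 0, 0, 0, -1, 0.01, 0, 0.5, 0, 0, 0, -1, 0.01, 0, 0.5, 0, 0, 0, -1, 0, 0, 0.2, 0, 0, 0, -1, 0, 0, 0.05, 0, 0, 0, -1, 0, 0, 0, 0, 0, 0, -1]'

```text
clock: 21.15
tool_pos: [0.6344, -0.1079, 0.0242]
ee_rot: [3.14, 0.002, -0.141]
force: [-0.3, -0.2, -1.4]
width: 0.0456
finger_force: 51.9
```

Request:
servo_tool --series '[0, 0, 0.08, 0, 0, 0, -1, 0, 0, 0.05, 0, 0, 0, -1, 0, 0, 0, 0, 0, 0, -1, 0, 0, 0, 0, 0, 0, -1]'

```text
clock: 21.55
tool_pos: [0.6343, -0.1087, 0.0191]
ee_rot: [3.14, 0.001, -0.142]
force: [-0.6, 0.3, -0.0]
width: 0.0453
finger_force: 51.9
```

Request:
servo_tool --series '[0, 0, 0.01, 0, 0, 0, -1, 0, 0, 0, 0, 0, 0, 0.5, 0, 0, 0, 0, 0, 0, 0.5, 0, 0, 0, 0, 0, 0, 0.5, 0, 0, -0.3, 0, 0, 0, 0.5, 0, 0, -0.8, 0, 0, 0, 0.5, 0, 0, -1, 0, 0, 0, 0.5, 0, 0, -1, 0, 0, 0, 0.5, 0, 0, -1, 0, 0, 0, 0.5, 0, 0, -1, 0, 0, 0, 0.5, 0, 0, 0, 0, 0, 0, 0.5]'

```text
clock: 22.65
tool_pos: [0.6382, -0.1092, 0.2304]
ee_rot: [3.139, -0.013, -0.142]
force: [1.1, 0.3, 0.6]
width: 0.0641
finger_force: 0.0
```

```bash
python3 - <<'E'
from h import *
plan([(.44,.39,.22,.40,15,1)],1)
E
```

```text
-0.45,-0.78,0.01,0,-0.01,-0.41,1,
-0.42,-0.79,0.01,0,-0.01,-0.41,1,
-0.39,-0.81,0.01,0,-0.01,-0.41,1,
-0.36,-0.82,0.01,0.01,-0.01,-0.42,1,
-0.33,-0.83,0.01,0,-0.01,-0.41,1,
-0.3,-0.84,0.01,0.01,-0.01,-0.42,1,
-0.27,-0.85,0.01,0,-0.01,-0.41,1,
-0.24,-0.86,0.01,0.01,-0.01,-0.42,1,
-0.2,-0.87,0.02,0,-0.01,-0.41,1,
-0.17,-0.88,0.02,0.01,-0.01,-0.42,1,
-0.14,-0.89,0.02,0,-0.01,-0.41,1,
-0.11,-0.89,0.01,0.01,-0.01,-0.42,1,
-0.08,-0.89,0.02,0,-0.01,-0.41,1,
-0.04,-0.89,0.02,0.01,0,-0.42,1,
-0.01,-0.9,0.01,0,-0.01,-0.41,1,
15 rows; end [0.44   0.39   0.2201] [3.142 0.    0.4  ]
```

```bash
python3 - <<'E'
from h import *
plan([(.56,.2,.22,1.0,14,1),(.478,.425,.19,2.2,14,1)],1)
E
```

```text
-0.22,-0.53,0.01,0.01,-0.01,-0.93,1,
-0.17,-0.54,0.02,0.01,-0.01,-0.94,1,
-0.13,-0.55,0.02,0.01,-0.01,-0.93,1,
-0.08,-0.56,0.02,0.01,-0.01,-0.94,1,
-0.04,-0.57,0.02,0.01,-0.01,-0.93,1,
0.01,-0.57,0.02,0.01,-0.01,-0.94,1,
0.06,-0.57,0.02,0.01,-0.01,-0.93,1,
0.1,-0.56,0.02,0,-0.01,-0.94,1,
0.15,-0.55,0.02,0.01,-0.01,-0.93,1,
0.19,-0.54,0.01,0,-0.01,-0.94,1,
0.24,-0.52,0.02,0.01,-0.01,-0.93,1,
0.28,-0.5,0.01,0,-0.01,-0.94,1,
0.31,-0.47,0.02,0.01,0,-0.93,1,
0.35,-0.45,0.01,0,-0.01,-0.94,1,
0.26,-0.34,0.05,0,0,-0.98,1,
0.29,-0.32,0.05,0,0,-0.98,1,
0.31,-0.29,0.05,0,0,-0.98,1,
0.34,-0.26,0.05,0,0,-0.98,1,
0.36,-0.23,0.06,0,0,-0.98,1,
0.38,-0.2,0.05,0,0,-0.98,1,
0.39,-0.17,0.06,0,0,-0.98,1,
0.41,-0.14,0.05,0,0,-0.98,1,
0.41,-0.1,0.06,0,0,-0.99,1,
0.42,-0.06,0.05,0,0,-0.98,1,
0.43,-0.03,0.06,0,0,-0.99,1,
0.43,0.01,0.05,0,0,-0.98,1,
0.42,0.04,0.06,0,0,-0.99,1,
0.42,0.09,0.05,0,0,-0.98,1,
28 rows; end [0.4781 0.4251 0.1901] [-3.141  0.     2.2  ]
```

Request:
servo_tool --series '[-0.22, -0.53, 0.02, 0, 0, -0.93, 1, -0.17, -0.54, 0.02, 0, 0, -0.94, 1, -0.13, -0.55, 0.02, 0, 0, -0.93, 1, -0.08, -0.56, 0.02, 0, 0, -0.94, 1, -0.04, -0.57, 0.02, 0, 0, -0.93, 1, 0.01, -0.57, 0.02, 0, 0, -0.94, 1, 0.06, -0.57, 0.02, 0, 0, -0.93, 1, 0.1, -0.56, 0.02, 0, 0, -0.94, 1, 0.15, -0.55, 0.02, 0, 0, -0.93, 1, 0.19, -0.54, 0.02, 0, 0, -0.94, 1, 0.24, -0.52, 0.02, 0, 0, -0.93, 1, 0.28, -0.5, 0.02, 0, 0, -0.94, 1, 0.31, -0.47, 0.02, 0, 0, -0.93, 1, 0.35, -0.45, 0.02, 0, 0, -0.94, 1, 0.26, -0.34, 0.05, 0, 0, -0.98, 1, 0.29, -0.32, 0.05, 0, 0, -0.98, 1, 0.31, -0.29, 0.05, 0, 0, -0.98, 1, 0.34, -0.26, 0.05, 0, 0, -0.98, 1]'

```text
clock: 24.45
tool_pos: [0.5319, 0.2668, 0.2025]
ee_rot: [-3.139, 0.002, 1.349]
force: [0.3, 0.6, 0.5]
width: 0.0854
finger_force: 0.0
```

Request:
servo_tool --series '[0.36, -0.23, 0.05, 0, 0, -0.98, 1, 0.38, -0.2, 0.05, 0, 0, -0.98, 1, 0.39, -0.17, 0.05, 0, 0, -0.98, 1, 0.41, -0.14, 0.05, 0, 0, -0.98, 1, 0.41, -0.1, 0.05, 0, 0, -0.99, 1, 0.42, -0.06, 0.05, 0, 0, -0.98, 1, 0.43, -0.03, 0.05, 0, 0, -0.99, 1, 0.43, 0.01, 0.05, 0, 0, -0.98, 1, 0.42, 0.04, 0.05, 0, 0, -0.99, 1, 0.42, 0.09, 0.05, 0, 0, -0.98, 1, 0, 0, 0, 0, 0, 0, 1, 0, 0, 0, 0, 0, 0, 1]'

```text
clock: 25.65
tool_pos: [0.4738, 0.426, 0.1823]
ee_rot: [-3.138, 0.0, 2.2]
force: [0.9, -0.6, -0.0]
width: 0.0853
finger_force: 0.0
```

```bash
python3 - <<'E'
from h import *
im=bot.read_camera('wrist');cv2.imwrite('pics/w10.png',im[:,:,::-1]);W=cam('wrist')
m=hsvmask(im,(0,120,50),(9,255,255),(190,60,460,330))
for h in (.03,.045,.05): q,f=hullfit(W,m,[.478,.425,(2.0,2.4)],.120,h);print('fire',q,f)
print(bot.observe()['joint_pos'].round(2))
E
```

```text
fire [0.4857 0.4077 2.0047] 0.934
fire [0.4843 0.4072 1.988 ] 0.872
fire [0.4843 0.4066 1.9799] 0.842
[-0.47  0.69 -0.52  1.51  0.38  1.04 -0.46]
```

View pics/w10.png

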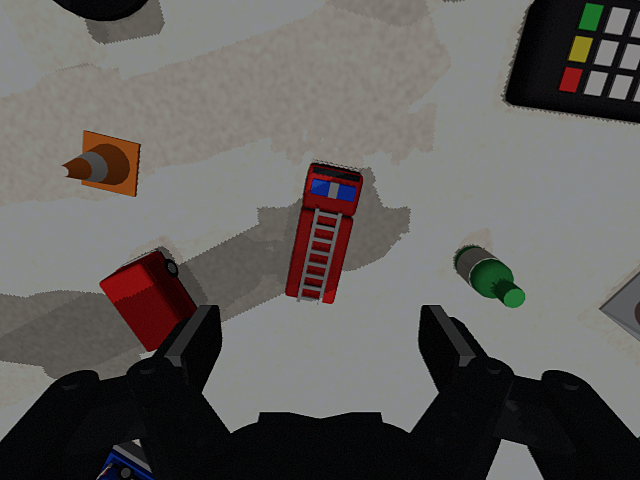

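```bash
python3 - <<'E'
from h import *
W=cam('wrist')
for zr in (.042,.046):
  for zn in(.01,.03):
    t=np.mean([onplane(W,u,zr)[:2] for u in[(287,296),(335,303)]],0);n=np.mean([onplane(W,u,zn)[:2] for u in[(309,163),(362,172)]],0);d=n-t
    print(zr,zn,(t+n)/2,np.linalg.norm(d),np.arctan2(d[1],d[0]))
q=[.4835,.4115,2.0]
for q in ([.4835,.4115,2.0],[.4857,.4077,2.0047]):
  B=np.array([[a*.06,b*.023,c] for a,c in((-1,.045),(1,.008),(1,.045)) for b in(-1,1)])
  print(proj(W,R.from_euler('z',q[2]).apply(B)+[q[0],q[1],0]).round().tolist())
plan([(.484,.410,.14,2.0,4,1)],1)
E
```

```text
0.042 0.01 [0.48223501 0.41701856] 0.11853946214735554 2.0099036317905163
0.042 0.03 [0.48133848 0.41753179] 0.1202366929709245 2.019772533711721
0.046 0.01 [0.48168013 0.41788935] 0.11649161849242126 2.0076365904469444
0.046 0.03 [0.48078359 0.41840258] 0.11818629505174515 2.0177091319681586
[[332.0, 311.0], [283.0, 302.0], [358.0, 177.0], [309.0, 167.0], [363.0, 183.0], [308.0, 172.0]]
[[332.0, 315.0], [283.0, 307.0], [357.0, 182.0], [308.0, 172.0], [362.0, 188.0], [307.0, 177.0]]
-0.11,-0.01,0.26,-0.01,0,0.57,1,
-0.11,0,0.27,-0.01,0.01,0.57,1,
-0.11,0.01,0.26,-0.01,0,0.57,1,
-0.11,0.01,0.27,-0.01,0.01,0.57,1,
4 rows; end [0.4841 0.4102 0.14  ] [ 3.141 -0.     2.   ]
```

The fire engine is at (322,232), tilted about 10° from the tool. Its nose corners are (309,163) and (362,172), and its tail corners (287,296) and (335,303). The corner-based pose (0.482, 0.4175, 2.01) matches the 120 mm length, so I use it.

```bash
python3 - <<'E'
from h import *
plan([(.482,.4175,.09,2.01,4,1),(.482,.4175,.0085,2.01,4,1)],1)
E
```

```text
-0.07,0.01,0.58,-0.01,0,0.54,1,
-0.06,0.02,0.58,-0.01,0.01,0.54,1,
-0.06,0.02,0.57,-0.01,0,0.54,1,
-0.07,0.01,0.58,-0.01,0.01,0.54,1,
0,0,0.51,0,0,0,1,
0,0,0.51,0,0,0,1,
0,0,0.51,0,0,0,1,
0,0,0.51,0,0,0,1,
8 rows; end [0.4819 0.4174 0.0084] [ 3.141 -0.     2.01 ]
```

Request:
servo_tool --series '[-0.07, 0.01, 0.58, -0.01, 0, 0.54, 1, -0.06, 0.02, 0.58, -0.01, 0, 0.54, 1, -0.06, 0.02, 0.58, -0.01, 0, 0.54, 1, -0.07, 0.01, 0.58, -0.01, 0, 0.54, 1, 0, 0, 0, 0, 0, 0, 1, 0, 0, 0, 0, 0, 0, 1]'

```text
clock: 26.3
tool_pos: [0.4821, 0.4177, 0.0901]
ee_rot: [3.141, 0.001, 2.011]
force: [-0.1, 1.1, 1.1]
width: 0.0852
finger_force: 0.0
```

```bash
python3 - <<'E'
from h import *
im=bot.read_camera('wrist');cv2.imwrite('pics/w11.png',im[:,:,::-1]);W=cam('wrist')
plan([(.482,.4175,.0085,2.01,4,1)],1)
E
```

```text
-0.01,-0.01,0.52,0.01,0,0,1,
0,0,0.51,0.01,0,0.01,1,
-0.01,-0.01,0.52,0,0,0,1,
0,0,0.51,0.01,-0.01,0.01,1,
4 rows; end [0.482  0.4176 0.0086] [-3.141  0.     2.01 ]
```

View pics/w11.png

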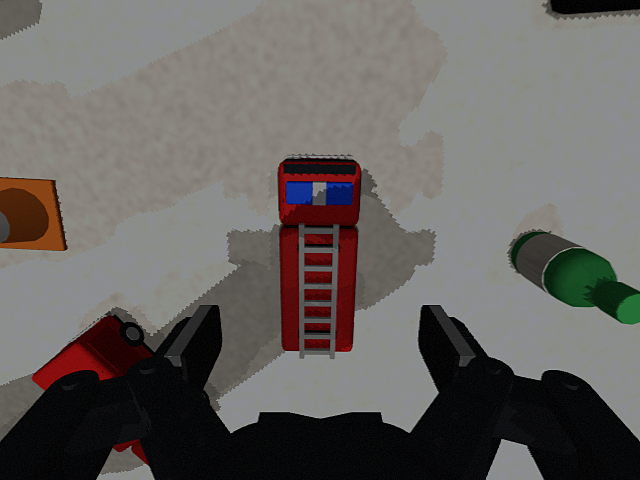

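The fire engine is aligned at (318,255), and the lorry's nearest corner is well outside the left finger. Grasp it.

Request:
servo_tool --series '[0, 0, 0.52, 0, 0, 0, 1, 0, 0, 0.51, 0, 0, 0, 1, 0, 0, 0.51, 0, 0, 0, 1, 0, 0, 0.5, 0, 0, 0, 1, 0, 0, 0, 0, 0, 0, 1, 0, 0, 0, 0, 0, 0, -1, 0, 0, 0, 0, 0, 0, -1, 0, 0, 0, 0, 0, 0, -1, 0, 0, 0, 0, 0, 0, -1, 0, 0, 0, 0, 0, 0, -1, 0, 0, 0, 0, 0, 0, -1, 0, 0, -0.4, 0, 0, 0, -1, 0, 0, -0.9, 0, 0, 0, -1, 0, 0, -0.9, 0, 0, 0, -1, 0, 0, -0.9, 0, 0, 0, -1]'

```text
clock: 27.85
tool_pos: [0.481, 0.4178, 0.1338]
ee_rot: [-3.141, 0.0, 2.012]
force: [1.0, 0.6, -2.3]
width: 0.0454
finger_force: 52.4
```

```bash
python3 - <<'E'
from h import *
plan([(.52,.22,.14,2.5,7,-1),(.485,-.084,.13,3.0006,9,-1)],1)
E
```

```text
-0.7,-0.18,-0.02,0,0,-0.8,-1,
-0.68,-0.22,-0.02,0,0,-0.8,-1,
-0.67,-0.27,-0.02,0,0,-0.8,-1,
-0.65,-0.32,-0.02,0,0,-0.8,-1,
-0.62,-0.36,-0.02,0,0,-0.8,-1,
-0.6,-0.4,-0.03,0,0,-0.8,-1,
-0.56,-0.45,-0.02,-0.01,0,-0.79,-1,
-0.43,-0.73,0.03,0,0,-0.64,-1,
-0.39,-0.76,0.03,0,0,-0.64,-1,
-0.34,-0.78,0.03,0,0,-0.64,-1,
-0.3,-0.79,0.03,0,0,-0.64,-1,
-0.25,-0.81,0.02,0,0,-0.64,-1,
-0.21,-0.82,0.03,0,0,-0.64,-1,
-0.16,-0.84,0.02,0,0,-0.63,-1,
-0.12,-0.84,0.03,0,0,-0.64,-1,
-0.07,-0.85,0.02,0,0,-0.63,-1,
16 rows; end [ 0.4851 -0.084   0.1302] [3.141 0.    3.001]
```

Request:
servo_tool --series '[-0.7, -0.18, -0.02, 0, 0, -0.8, -1, -0.68, -0.22, -0.02, 0, 0, -0.8, -1, -0.67, -0.27, -0.02, 0, 0, -0.8, -1, -0.65, -0.32, -0.02, 0, 0, -0.8, -1, -0.62, -0.36, -0.02, 0, 0, -0.8, -1, -0.6, -0.4, -0.02, 0, 0, -0.8, -1, -0.56, -0.45, -0.02, 0, 0, -0.8, -1, -0.43, -0.73, 0.03, 0, 0, -0.64, -1, -0.39, -0.76, 0.03, 0, 0, -0.64, -1, -0.34, -0.78, 0.03, 0, 0, -0.64, -1, -0.3, -0.79, 0.03, 0, 0, -0.64, -1, -0.25, -0.81, 0.03, 0, 0, -0.64, -1, -0.21, -0.82, 0.03, 0, 0, -0.64, -1, -0.16, -0.84, 0.03, 0, 0, -0.63, -1, -0.12, -0.84, 0.03, 0, 0, -0.64, -1, -0.07, -0.85, 0.03, 0, 0, -0.63, -1, 0, 0, 0, 0, 0, 0, -1, 0, 0, 0, 0, 0, 0, -1, 0, 0, 0, 0, 0, 0, -1]'

```text
clock: 29.75
tool_pos: [0.4858, -0.0826, 0.1274]
ee_rot: [3.141, 0.001, 3.002]
force: [-0.1, 0.3, -2.9]
width: 0.0455
finger_force: 52.4
```

```bash
python3 - <<'E'
from h import *
im=bot.read_camera('wrist');cv2.imwrite('pics/w12.png',im[:,:,::-1])
plan([(.485,-.085,.03,3.0006,5,-1)],1)
E
```

```text
0,-0.01,0.49,0,0,0.01,-1,
0,-0.02,0.49,0,0,0.01,-1,
0,-0.01,0.48,0,0,0,-1,
0.01,-0.02,0.49,0,0.01,0.01,-1,
0,-0.01,0.48,0.01,0,0,-1,
5 rows; end [ 0.4851 -0.0848  0.0302] [-3.141  0.     3.001]
```

View pics/w12.png

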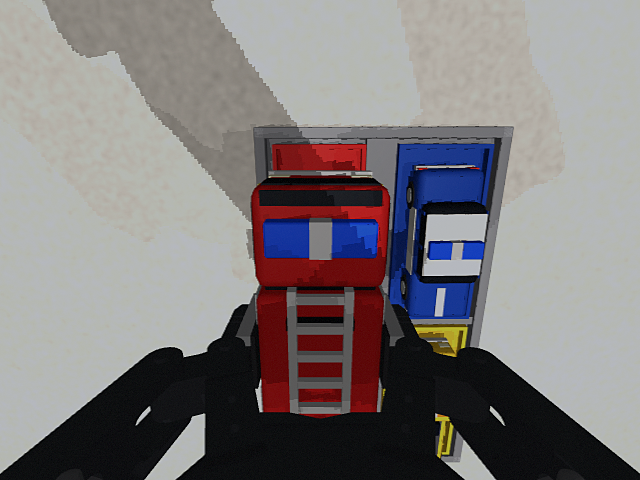

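The fire engine is centred over the red bay, with bay walls at columns 272–366, and the police car sits flat in the blue bay. Lower it.

Request:
servo_tool --series '[0, -0.01, 0.49, 0, 0, 0, -1, 0, -0.01, 0.49, 0, 0, 0, -1, 0, 0, 0.49, 0, 0, 0, -1, 0, 0, 0.49, 0, 0, 0, -1, 0, 0, 0.46, 0, 0, 0, -1, 0, 0, 0.15, 0, 0, 0, -1, 0, 0, 0.05, 0, 0, 0, -1, 0, 0, 0, 0, 0, 0, -1, 0, 0, 0, 0, 0, 0, -1]'

```text
clock: 30.7
tool_pos: [0.4863, -0.084, 0.0229]
ee_rot: [3.141, 0.002, 3.002]
force: [0.2, -0.7, -2.4]
width: 0.0456
finger_force: 52.4
```

Request:
servo_tool --series '[0, 0, 0.08, 0, 0, 0, -1, 0, 0, 0.03, 0, 0, 0, -1, 0, 0, 0, 0, 0, 0, -1, 0, 0, 0, 0, 0, 0, -1]'

```text
clock: 31.1
tool_pos: [0.4855, -0.0843, 0.0177]
ee_rot: [3.141, 0.0, 3.001]
force: [-0.6, -0.6, -2.8]
width: 0.0454
finger_force: 52.4
```

Request:
servo_tool --series '[0, 0, 0.03, 0, 0, 0, -1, 0, 0, 0.02, 0, 0, 0, -1, 0, 0, 0, 0, 0, 0, -1]'

```text
clock: 31.4
tool_pos: [0.4857, -0.0843, 0.017]
ee_rot: [-3.141, 0.001, 3.001]
force: [-3.5, -0.8, 9.8]
width: 0.0451
finger_force: 53.9
```

Contact felt, so release, rise and check.

Request:
servo_tool --series '[0, 0, 0, 0, 0, 0, 0.5, 0, 0, 0, 0, 0, 0, 0.5, 0, 0, 0, 0, 0, 0, 0.5, 0, 0, -0.3, 0, 0, 0, 0.5, 0, 0, -0.8, 0, 0, 0, 0.5, 0, 0, -1, 0, 0, 0, 0.5, 0, 0, -1, 0, 0, 0, 0.5, 0, 0, -1, 0, 0, 0, 0.5, 0, 0, -1, 0, 0, 0, 0.5, 0, 0, 0, 0, 0, 0, 0.5, 0, 0, 0, 0, 0, 0, 0.5]'

```text
clock: 32.5
tool_pos: [0.4855, -0.0844, 0.2208]
ee_rot: [-3.141, 0.002, 3.001]
force: [-0.6, 0.3, -1.3]
width: 0.0642
finger_force: 0.0
```

```bash
python3 - <<'E'
from h import *
im=bot.read_camera('scene');i2=bot.read_camera('side')
w=bot.read_camera('wrist')
o=np.hstack([cv2.resize(im[180:290,210:380],(400,290)),cv2.resize(i2[200:310,220:400],(400,290))])
cv2.imwrite('pics/c13.png',np.vstack([o,np.hstack([cv2.resize(w,(400,300)),cv2.resize(i2,(400,300))])])[:,:,::-1])
E
```

```text
(no output)
```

View pics/c13.png

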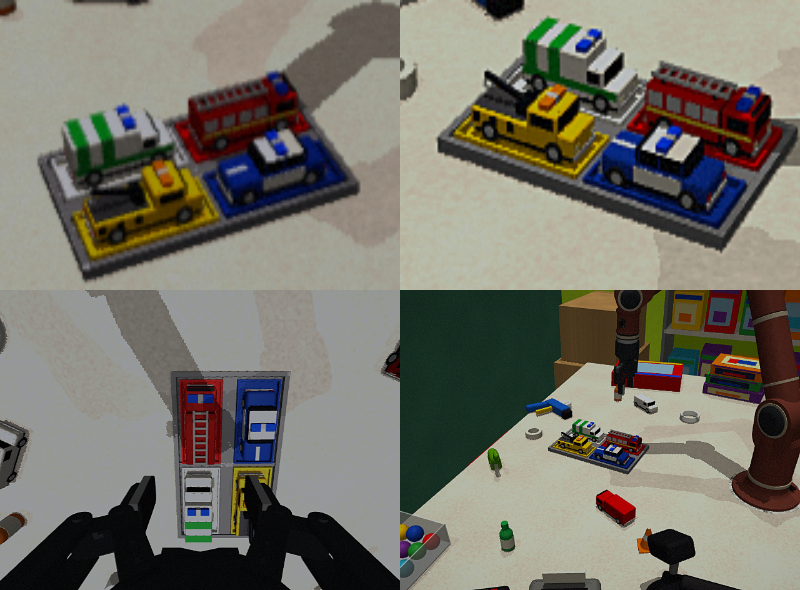

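All four sit level inside their own bays: fire engine (200,425), police car (260,425), ambulance (198,505) and tow truck (250,500). The lorry and van were not touched, and the gripper is clear. I hand in.

```bash
python3 -c "
from plant import bot
print(bot.sign_off())"
```

```text
the job is handed in; nothing more can be done
None
```

I handed the job in with the fire engine, ambulance, police car and tow truck each standing flat in the bay of its own colour; the red lorry and white van were left untouched, and the arm's clock read about 33 s. The hand-in returned no verdict, so this rests on the final camera views.

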